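# Tip the walnut pot out into the serving tray

## Robot

A 7-joint arm with a two-finger parallel gripper is mounted at the origin on the work surface. World frame = base frame: x ahead of the robot, y to its left, z up, the work surface at z = 0. Lengths are in m, angles in degrees, forces in N, time in s.
With the tool pointing down it reaches from about 0.425 to 0.875 m from the base axis. Payload 4.7 kg.
Tool frame: the origin (TCP) lies at the very end of the fingers, on their centre line; the grasp point (between the pads) lies 19 mm behind it; z points along the fingers, y is the line along which they close (so a half turn about z gives the same grasp; the last joint's range is limited). The gripper opens to 87 mm and grips with 3 to 60 N. Pads are 19 mm wide; open, the fingers measure 117 mm over their backs; the gripper's body (75 mm by 190 mm) begins 51 mm behind the grasp point.
Start: joints at [-69.265, 18.392, -4.016, 83.108, 1.295, 78.541, -3.26], TCP at [0.222, 0.611, 0.223] pointing down, gripper open.
Joint ranges: [-163.93, 163.93], [-17.29, 119.83], [-79.2, 71.16], [3.27, 140.29], [-89.18, 269.18], [5.43, 117.66], [-154.24, 154.24]. Speed limits (degrees/s): [147.25, 147.25, 180, 180, 180, 180, 180].

## Interface

Orientations are given as [roll, pitch, yaw] about the fixed x, y, z axes, in that order (R = Rz(yaw) Ry(pitch) Rx(roll)).
In Python, from cell import get_obs, read_camera, sign_off, silhouettes gives the robot as it stands.
- The arm moves only by the tool play_rows, never from a script. Its argument "steps" is a list that holds one entry, the list of rows, each a list of 7 numbers: the shift along the tool's x, y, z in m, then the turn, a rotation vector about the tool's x, y, z in rad, then the finger opening in m, from 0 to 0.087. A call has 1 to 12 rows; each row shifts and turns the commanded pose from where the row before left it, along the tool's axes as they then stand; what a row does not reach is not made up. A row lasts 1/10 s, in which the tool goes at most 50 mm and 8.59 degrees, less where a joint would pass 70% of its speed; a pose out of reach is approached as far as the arm can. A call is refused whole if a number of a shift passes 0.05 or a number of a turn 0.15, either way. A call with a gripper value outside its range is refused whole. The fingers move at their own pace and stop on an object; "force" is the grip in N (left out, the last holds). Time passes only in rows, so rows that do not move let the fingers close. It gives the time, the measured TCP pose, the force, the opening and the grip force at its end, in the units of the state.
- get_obs(): the state, without advancing time (a new reading comes with each control period).
- read_camera(name): name is "scene" or "top" or "wrist"; returns a dict with "frame" (384x512x3 uint8, red, green, blue), "intrinsics" (3x3 intrinsics, pixels), "k1" (the pictures are not rectified: a ray, as slopes to the right and down, at radius r is drawn at 1 + k1 r^2 times it, then the intrinsics apply), "view" (4x4, takes a point from world to camera coordinates). Camera axes: x right, y up, looking along -z (the intrinsics and any distortion apply to the point x, -y, -z); pixel columns grow to the right and rows downward; lengths in m; the calibration is good to about 2 mm. A picture is of the moment at which its call begins. There is no depth.
- sign_off(): hands the job in; it is judged then, once.
Trained networks look in the newest picture that a camera, given by its name, has taken for a name from the list of things; names that differ only in an ending like _2 or _b are one class to them, and where a whole thing is asked for, a point or a joint stands for the part that bears it (a point fixed in the world has none). Each returns a list of dicts, best first, with "p" (0 to 1); they miss things now and then, are a little off and sometimes report something else, mostly with a low value. They report only what shows in the picture. A call takes as long as a camera call.
- silhouettes(camera, name): "pixels" (384x512 bool, what is visible of it) and "extent" ([left, top, right, bottom] in pixels, round what is visible of it).
The state is a dict: "time_s": time; "qpos": joint angles; "joint_velocities": joint speeds; "effort": joint torques, N m; "tool_pos": TCP position; "tool_rot": TCP orientation; "force": force on the tool from outside, world axes, zero at the start; "wrist_torque": the same for the moment, N m; "grip_width": finger opening in m; "grasp_force": force on a finger pad.
Only numpy, scipy, OpenCV 4.12 (cv2) and the standard library are available. Lean on these libraries where they do the work, as an engineer would, in place of code of your own. Each camera call takes 0.05 s, during which the arm holds its last target. There are 200 camera calls.

## Task

Empty the walnuts from the steel pot into the wooden tray beside it: swing the pot over by its lever until the lever comes up against the rubber bumper, press it there gently for a moment without forcing it, then swing the pot back fully upright and let go. All five walnuts must end up in the tray; leave the tray and the other things on the desk where they stand.

Things in the scene. Friction and masses are not known exactly. Their poses are not given: they have to be found in the camera images.
- stand: Fixed dark-wood pivot stand, origin at the desk below the pot's centre. x: along the pivot axis, away from the lever; y: to the side the pot tips to, where the tray is; z up. Foot plate 210 x 115 x 12 mm (x -110 to 100, y -85 to 30), two uprights 44 mm wide, 14 mm thick at x = -76 and +76; the front one rises to 260 mm and carries a ledge.
- pivot (a point): Point on the pivot axis in the middle of the pot, 130 mm above the desk. The pivot axis is level, along the stand's x.
- cradle (a joint): Angle of the cradle (pot and lever together) about the pivot, rad: 0 = pot upright, on its inner stop; grows as the pot tips to the stand's +y. The pivot is stiff: it stays where it is left and takes about 4 N at the handle to turn. It meets the bumper at a different angle each time, between 1.75 and 2.05.
- handle (a point): Middle of the handle: round light-wood sleeve, 16 mm thick, 50 mm long, turns freely, parallel to the pivot axis (stand x -149.5 to -99.5; this point -128). It circles the pivot at 95 mm radius. Pot upright: the lever leans 0.95 rad from vertical to the stand's -y; it swings over the top, below the ledge, to +y (lean to +y = joint angle - 0.95). Lever arm: flat steel bar 8 x 12 mm at x = -95.
- ledge (a point): Middle of the lower front edge of the ledge on the front upright: a board 240 mm along the stand's y, 52 mm deep (x -122 to -70), 12 mm thick, underside 270 mm above the desk, 45 mm over the handle's centre at the top of its swing. It overhangs the handle's inner part: an upright gripper cannot pass; tilt the tool about 40 degrees, fingers pointing down and along the stand's +x.
- bumper: Black rubber stub, 16 mm diameter, 30 mm long along the stand's x, origin at its middle, on a steel plate beside the front upright, about 44 mm from the pivot axis. The lever arm's flat side stops against it when the pot is right over; that point has to be felt. Stiff rubber: about 20 N per mm, 4 N per mm at the handle. More than 45 N on it (20 N at the handle besides friction) is forcing it.
- pot_rim (a point): Centre of the mouth of the open steel pot: 108 mm outer diameter at the mouth, 92 mm at the bottom, 85 mm deep, wall 3 mm; with the pot upright the mouth is 65 mm above the pivot axis. z points out of the mouth.
- tray: Loose light-wood open tray, 160 mm along x, 180 mm along y, 36 mm high, wall and floor about 6 mm; origin under its centre. It stands beside the stand on its +y side, under the place where the tipped pot pours.
- nut0_c (a point): Centre of a walnut in its shell, about 30 mm, 14 g, loose. The five walnuts are alike and start in the pot.
- nut1_c (a point): Centre of a walnut in its shell, about 30 mm, 14 g, loose. The five walnuts are alike and start in the pot.
- nut2_c (a point): Centre of a walnut in its shell, about 30 mm, 14 g, loose. The five walnuts are alike and start in the pot.
- nut3_c (a point): Centre of a walnut in its shell, about 30 mm, 14 g, loose. The five walnuts are alike and start in the pot.
- nut4_c (a point): Centre of a walnut in its shell, about 30 mm, 14 g, loose. The five walnuts are alike and start in the pot.
- lotion: Amber lotion bottle, 54 mm in diameter, 150 mm high, loose; origin at its underside. Leave alone.
- mug: Black mug, 76 mm in diameter, 90 mm high, loose; origin at its underside. Leave alone.
- clock: White bedside radio clock, 45 x 110 x 65 mm, loose; origin at its underside. Leave alone.

How it is judged (in metres and radians):
On the way:
1. the pot is tipped right over and the lever bears on the rubber bumper with more than 3 N for 0.3 s (value of joint cradle above 1.6 rad and contact force between bumper and anything else above 3 N and contact force between bumper and the arm below 0.5 N and contact force between bumper and the fingers below 0.5 N), for 0.3 s.
At the end, for the whole second after the job is handed in: All five walnuts lie inside the tray (centres within its walls and below its rim); the pot is upright again (cradle angle below 0.1 rad) and still; the tray, bottle, mug and clock stand within 20 mm of where they stood, the last three upright within 0.1 rad; the robot touches nothing (x of nut0_c in the frame of tray between -0.077 and 0.077 m and y of nut0_c in the frame of tray between -0.087 and 0.087 m and z of nut0_c in the frame of tray between 0 and 0.036 m and x of nut1_c in the frame of tray between -0.077 and 0.077 m and y of nut1_c in the frame of tray between -0.087 and 0.087 m and z of nut1_c in the frame of tray between 0 and 0.036 m and x of nut2_c in the frame of tray between -0.077 and 0.077 m and y of nut2_c in the frame of tray between -0.087 and 0.087 m and z of nut2_c in the frame of tray between 0 and 0.036 m and x of nut3_c in the frame of tray between -0.077 and 0.077 m and y of nut3_c in the frame of tray between -0.087 and 0.087 m and z of nut3_c in the frame of tray between 0 and 0.036 m and x of nut4_c in the frame of tray between -0.077 and 0.077 m and y of nut4_c in the frame of tray between -0.087 and 0.087 m and z of nut4_c in the frame of tray between 0 and 0.036 m and value of joint cradle below 0.1 rad and velocity of joint cradle between -0.05 and 0.05 rad/s and linear speed of tray below 0.02 m/s and distance of each of tray, lotion, mug, clock from where it was at the start of the episode below 0.02 m and angle between each of lotion, mug, clock's own z axis and vertical below 0.1 rad).
It fails at once if the bumper is pressed with more than 45 N (contact force between bumper and anything else above 45 N).
It fails at once if the bottle, mug, clock or tray is shifted by more than 20 mm (distance of any of lotion, mug, clock, tray from where it was at the start of the episode above 0.02 m).
It also fails if it takes over 67 s, if anything falls off the work surface, if the arm or the gripper's body presses on something with over 40 N, if the wrist force passes 120 N, or if a joint passes its speed limit or range.

## Working session

There is one attempt and no reset: what is moved stays moved. The work goes in short steps, Python scripts to look and compute and a tool call to move; the robot and the scene stay as the last step left them, time stands still between calls to the robot, and variables do not carry over. Pictures are saved under pics/ and viewed, at most 10 in all, crops included, and the job is handed in when it is done.

Besides the shell and the picture viewer there is one more tool, called after "Emit:" as name(argument=value, ...) on one line, values as JSON. play_rows: Moves the arm, as the interface text tells. Its arguments: {"type":"object","properties":{"steps":{"type":"array","items":{"type":"array","items":{"type":"array","items":{"type":"number"}}}},"force":{"type":"number"}},"required":["steps"]}

```bash
mkdir -p pics; ls; python3 - <<'E'
from cell import *
import cv2,numpy as np
o=get_obs(); print({k:np.round(v,3).tolist() for k,v in o.items()})
ims=[]
for c in ["scene","top"]:
    r=read_camera(c); cv2.imwrite(f"pics/{c}0.png",r["frame"][:,:,::-1])
    print(c,r["intrinsics"].tolist(),r["k1"],np.round(r["view"],4).tolist())
    for n in ["stand","handle","cradle","bumper","pot_rim","tray","ledge","lotion","mug","clock","nut0_c"]:
        for d in silhouettes(c,n)[:2]:
            ys,xs=np.nonzero(d["pixels"]); print(n,round(d["p"],2),np.round(d["extent"],0).tolist(),len(xs), xs.mean().round(1),ys.mean().round(1))
E
```

```text
pics
{'time_s': 0.0, 'qpos': [-69.265, 18.44, -4.014, 83.176, 1.295, 78.539, -3.261], 'joint_velocities': [0.021, -0.011, 0.04, 0.04, -0.073, -0.017, -0.014], 'effort': [0.0, -49.128, -0.404, -31.252, -0.064, 0.044, 0.0], 'tool_pos': [0.221, 0.611, 0.221], 'tool_rot': [-179.891, 0.006, 160.073], 'force': [0.029, -0.065, -0.187], 'wrist_torque': [-0.016, -0.033, -0.003], 'grasp_force': 0.0, 'grip_width': 0.087}
scene [[402.1919867790003, 0.0, 260.7728450987469], [0.0, 402.1919867790003, 195.33473239019003], [0.0, 0.0, 1.0]] -0.06952414424878053 [[-0.0566, 0.9981, 0.0235, 0.036], [-0.5777, -0.052, 0.8146, 0.2368], [0.8143, 0.0325, 0.5796, -1.5984], [0.0, 0.0, 0.0, 1.0]]
stand 0.65 [154.0, 126.0, 253.0, 270.0] 6092 204.2 195.6
handle 0.87 [178.0, 153.0, 233.0, 222.0] 2006 206.1 190.6
cradle 0.97 [175.0, 158.0, 233.0, 219.0] 1946 206.4 190.4
cradle 0.38 [302.0, 206.0, 344.0, 234.0] 1076 320.7 219.6
pot_rim 0.73 [176.0, 155.0, 232.0, 218.0] 1994 206.6 190.2
tray 0.77 [227.0, 209.0, 302.0, 263.0] 3395 262.9 235.3
ledge 0.64 [152.0, 124.0, 252.0, 273.0] 6136 204.2 195.2
lotion 0.79 [101.0, 
[... 394 characters left out ...]
 0.1193, -0.6583], [-0.1189, -0.0147, 0.9928, -1.0081], [0.0, 0.0, 0.0, 1.0]]
stand 0.71 [274.0, 161.0, 387.0, 253.0] 4713 325.4 214.9
handle 0.98 [290.0, 170.0, 362.0, 249.0] 1023 319.7 193.9
cradle 0.85 [293.0, 169.0, 363.0, 247.0] 1215 318.3 192.8
cradle 0.62 [316.0, 180.0, 327.0, 193.0] 113 319.5 186.5
pot_rim 0.87 [294.0, 168.0, 362.0, 250.0] 1135 318.6 193.8
ledge 0.73 [275.0, 157.0, 387.0, 252.0] 4854 325.2 215.0
lotion 0.58 [388.0, 188.0, 425.0, 209.0] 599 404.7 197.5
mug 0.76 [344.0, 148.0, 381.0, 189.0] 942 360.5 169.6
clock 0.6 [177.0, 213.0, 223.0, 234.0] 716 200.0 223.3
clock 0.53 [301.0, 180.0, 316.0, 195.0] 99 306.6 185.5
nut0_c 0.65 [301.0, 181.0, 316.0, 193.0] 96 306.4 185.4
```

```bash
python3 - <<'E'
import cv2
a=cv2.imread("pics/scene0.png")[100:300,80:350]; b=cv2.imread("pics/top0.png")[120:300,160:440]
cv2.imwrite("pics/scene1.png",cv2.resize(a,None,fx=2.9,fy=2.9,interpolation=2)); cv2.imwrite("pics/top1.png",cv2.resize(b,None,fx=2.8,fy=2.8,interpolation=2))
E
```

```text
(no output)
```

View pics/scene1.png

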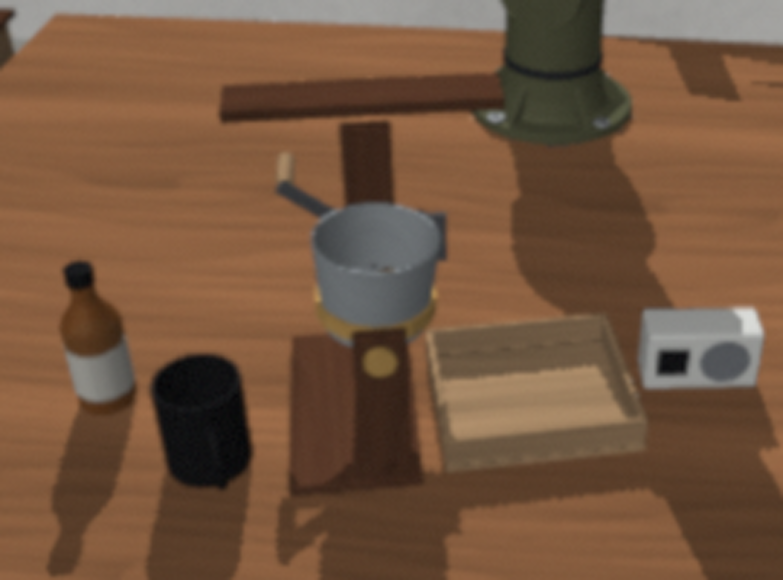

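View pics/top1.png

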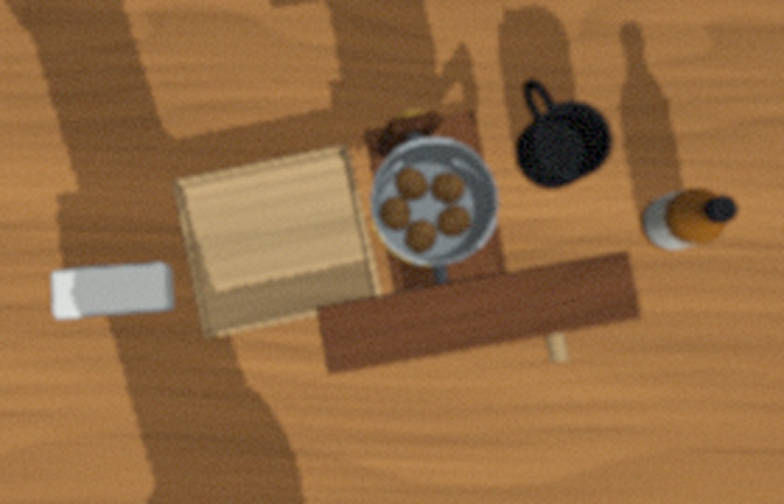

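```bash
cat > h.py <<'E'
from cell import *
import numpy as np
from scipy.spatial.transform import Rotation as R
TOP=dict(K=np.array([[377.5547533804043,0,256.4863542372273],[0,377.5547533804043,188.48751003538945],[0,0,1]]),k1=-0.03258552253222404,V=np.array([[0.0264,-0.9996,-0.0116,-0.004],[0.9926,0.0249,0.1193,-0.6583],[-0.1189,-0.0147,0.9928,-1.0081]]))
SC=dict(K=np.array([[402.1919867790003,0,260.7728450987469],[0,402.1919867790003,195.33473239019003],[0,0,1]]),k1=-0.06952414424878053,V=np.array([[-0.0566,0.9981,0.0235,0.036],[-0.5777,-0.052,0.8146,0.2368],[0.8143,0.0325,0.5796,-1.5984]]))
def proj(C,p):
    c=C["V"]@np.r_[p,1]; s=np.array([c[0],-c[1]])/-c[2]
    s=s*(1+C["k1"]*s@s); return C["K"][:2,:2]@s+C["K"][:2,2]
E
cat > fit.py <<'E'
from h import *
from scipy.optimize import least_squares
t=lambda x,y:np.array([160+x/2.8-.3,120+y/2.8-.3]); s=lambda x,y:np.array([80+x/2.9-.3,100+y/2.9-.3])
# (cam, stand pt, px)
h=.185
P=[(TOP,(-.07,-.12,.282),t(628,254)),(TOP,(-.07,.12,.276),t(320,309)),(TOP,(-.122,-.12,.282),t(640,317)),(TOP,(-.122,.12,.282),t(330,372)),
(TOP,(0,0,.195),t(435,202)),(SC,(0,0,.195),s(377,238)),
(TOP,(-.1495,-.0773,h),t(560,361)),
(SC,(-.07,.12,.27),s(504,103)),(SC,(-.07,-.12,.27),s(220,121)),(SC,(-.07,-.12,.282),s(221,88)),
(SC,(.1,-.085,.012),s(290,487)),(SC,(.1,.03,.012),s(420,482))]
def T(q):
    a=q[2]; return lambda p:np.array([q[0]+np.cos(a)*p[0]-np.sin(a)*p[1],q[1]+np.sin(a)*p[0]+np.cos(a)*p[1],p[2]])
f=lambda q:np.concatenate([proj(c,T(q)(p))-x for c,p,x in P])
r=least_squares(f,[.7,-.1,.17],loss='soft_l1'); q=r.x
print(q,np.rad2deg(q[2])); print(np.round(f(q).reshape(-1,2),1).tolist())
for a in [0,.95,1.9]: print(a,T(q)([-.128,.095*np.sin(a-.95),.13+.095*np.cos(a-.95)]).round(4))
E
python3 fit.py
```

```text
[ 0.63634363 -0.13076494  0.19741127] 11.310832843725425
[[0.5, -0.9], [-1.4, -1.0], [1.3, 1.0], [-0.6, 1.2], [1.4, -0.5], [-1.0, -0.8], [0.6, 0.1], [1.2, 2.4], [0.9, 0.8], [-0.0, 7.7], [-0.2, -0.4], [1.6, -2.4]]
0 [ 0.526  -0.2316  0.1853]
0.95 [ 0.5108 -0.1559  0.225 ]
1.9 [ 0.4957 -0.0801  0.1853]
```

```bash
sed -i "s/(SC,(-.07,-.12,.282),s(221,88))/(SC,(-.122,-.12,.282),s(221,88))/" fit.py; python3 fit.py
cat >> h.py <<'E'
Q=[.6363,-.1308,.1974]
def W(p):
    a=Q[2]; return np.array([Q[0]+np.cos(a)*p[0]-np.sin(a)*p[1],Q[1]+np.sin(a)*p[0]+np.cos(a)*p[1],p[2]])
def tool(tilt,yawoff=0): # fingers down & +stand x, tool y = -stand y
    t=np.deg2rad(tilt); c,s=np.cos(t),np.sin(t)
    return R.from_euler('z',Q[2]+np.deg2rad(yawoff))*R.from_matrix(np.array([[c,0,s],[0,-1,0],[s,0,-c]]))
def cur():
    o=get_obs(); return np.array(o["tool_pos"]),R.from_euler('xyz',o["tool_rot"],degrees=True)
def rows(p0,R0,p1,R1,N=None):
    w=(R0.inv()*R1).as_rotvec(); pr=R0.inv().apply(p1-p0)
    for n in ([N] if N else range(1,40)):
        dR=R.from_rotvec(w/n); S=sum(R.from_rotvec(w/n*k).as_matrix() for k in range(n)); s=np.linalg.solve(S,pr)
        if N or (abs(s).max()<.048 and np.linalg.norm(s)<.049 and np.linalg.norm(w/n)<.145): break
    path=[];p,r=p0,R0
    for k in range(n): p=p+r.apply(s); r=r*dR; path.append(p.round(2).tolist())
    print(n,"rows",s.round(4).tolist(),(w/n).round(4).tolist()); return path
E
python3 - <<'E'
from h import *
p,r=cur()
up=np.array([.35,.50,.42]); d=R.from_euler('xyz',[180,0,100],degrees=True)
print(rows(p,r,up,d))
m=np.array([.53,-.0,.42]); d2=R.from_euler('xyz',[180,0,40],degrees=True)
print(rows(up,d,m,d2))
R1=tool(40); g=W([-.135,-.0773,.1853]); z=R1.apply([0,0,1]); pre=g+.019*z-.10*z
print(g,pre,R1.as_euler('xyz',degrees=True))
print(rows(m,d2,pre+[0,0,.08],R1))
E
```

```text
[ 0.63670637 -0.13084748  0.20158578] 11.550014465803754
[[0.6, -1.4], [-1.2, -0.9], [1.6, 0.5], [-0.2, 1.2], [1.5, -0.7], [-1.1, -0.8], [0.8, -0.3], [1.0, 2.3], [0.7, 0.9], [1.2, -1.6], [-0.1, -0.2], [1.7, -2.4]]
0 [ 0.5268 -0.2322  0.1853]
0.95 [ 0.5113 -0.1565  0.225 ]
1.9 [ 0.4958 -0.0808  0.1853]
8 rows [-0.0221, 0.0021, -0.0247] [0.0, -0.0, 0.1311]
[[0.24, 0.61, 0.25], [0.26, 0.6, 0.27], [0.28, 0.59, 0.3], [0.3, 0.57, 0.32], [0.32, 0.56, 0.35], [0.33, 0.54, 0.37], [0.34, 0.52, 0.4], [0.35, 0.5, 0.42]]
12 rows [-0.0369, 0.0281, 0.0] [0.0, -0.0, 0.0873]
[[0.38, 0.47, 0.42], [0.42, 0.43, 0.42], [0.44, 0.4, 0.42], [0.47, 0.36, 0.42], [0.49, 0.32, 0.42], [0.51, 0.27, 0.42], [0.52, 0.23, 0.42], [0.53, 0.18, 0.42], [0.54, 0.14, 0.42], [0.54, 0.09, 0.42], [0.54, 0.05, 0.42], [0.53, -0.0, 0.42]]
[ 0.51908184 -0.23307508  0.1853    ] [ 0.46802717 -0.24328625  0.2473496 ] [180.         -40.          11.31018688]
6 rows [-0.0326, 0.0303, 0.0076] [-0.0291, 0.1139, 0.08]
[[0.52, -0.04, 0.41], [0.52, -0.09, 0.4], [0.51, -0.13, 0.39], [0.49, -0.17, 0.37], [0.48, -0.21, 0.35], [0.47, -0.24, 0.33]]
```

Emit:
play_rows(steps=[[[-0.022,0.002,-0.025,0,0,0.131,0.087],[-0.022,0.002,-0.025,0,0,0.131,0.087],[-0.022,0.002,-0.025,0,0,0.131,0.087],[-0.022,0.002,-0.025,0,0,0.131,0.087],[-0.022,0.002,-0.025,0,0,0.131,0.087],[-0.022,0.002,-0.025,0,0,0.131,0.087],[-0.022,0.002,-0.025,0,0,0.131,0.087],[-0.022,0.002,-0.025,0,0,0.131,0.087]]])

```text
time_s: 2.0
tool_pos: [0.3497, 0.4994, 0.4235]
tool_rot: [180.0, 0.0, 99.7]
force: [0.2, 0.4, 0.1]
grip_width: 0.0874
grasp_force: 0.0
```

Emit:
play_rows(steps=[[[-0.037,0.028,0,0,0,0.087,0.087],[-0.037,0.028,0,0,0,0.087,0.087],[-0.037,0.028,0,0,0,0.087,0.087],[-0.037,0.028,0,0,0,0.087,0.087],[-0.037,0.028,0,0,0,0.087,0.087],[-0.037,0.028,0,0,0,0.087,0.087],[-0.037,0.028,0,0,0,0.087,0.087],[-0.037,0.028,0,0,0,0.087,0.087],[-0.037,0.028,0,0,0,0.087,0.087],[-0.037,0.028,0,0,0,0.087,0.087],[-0.037,0.028,0,0,0,0.087,0.087],[-0.037,0.028,0,0,0,0.087,0.087]]])

```text
time_s: 3.2
tool_pos: [0.5284, -0.0025, 0.4225]
tool_rot: [180.0, -0.0, 40.0]
force: [1.0, -0.3, 0.8]
grip_width: 0.0872
grasp_force: 0.0
```

Emit:
play_rows(steps=[[[-0.033,0.03,0.008,-0.029,0.114,0.08,0.087],[-0.033,0.03,0.008,-0.029,0.114,0.08,0.087],[-0.033,0.03,0.008,-0.029,0.114,0.08,0.087],[-0.033,0.03,0.008,-0.029,0.114,0.08,0.087],[-0.033,0.03,0.008,-0.029,0.114,0.08,0.087],[-0.033,0.03,0.008,-0.029,0.114,0.08,0.087],[0,0,0,0,0,0,0.087],[0,0,0,0,0,0,0.087]]])

```text
time_s: 4.0
tool_pos: [0.4866, -0.1745, 0.3673]
tool_rot: [178.5, -28.2, 21.3]
force: [-0.2, 0.5, 0.8]
grip_width: 0.087
grasp_force: 0.0
```

```bash
sed -i 's/^Q=.*/Q=[.6366,-.1308,.200]/' h.py; python3 - <<'E'
from h import *
import cv2
o=get_obs(); print(np.round(o["qpos"],1),np.round(o["tool_pos"],4),np.round(o["tool_rot"],2),o["force"])
p,r=cur(); R1=tool(40); g=W([-.135,-.0773,.1853]); z=R1.apply([0,0,1])
print(rows(p,r,g-.07*z,R1))
w=read_camera("wrist"); f=w["frame"].copy()
C=dict(K=w["intrinsics"],k1=w["k1"],V=w["view"][:3])
for x in (-.1495,-.128,-.0995): 
    u=proj(C,W([x,-.0773,.1853])); print(u); cv2.circle(f,tuple(int(v) for v in u),3,(255,0,0),-1)
for y in (-.12,.12):
    u=proj(C,W([-.122,y,.27])); print(u); cv2.circle(f,tuple(int(v) for v in np.clip(u,-999,999)),3,(0,0,255),-1)
cv2.imwrite("pics/w0.png",f[:,:,::-1])
E
```

```text
[  5.7 -17.2  20.2 106.6 -14.4  69.5 -40.2] [ 0.4866 -0.1745  0.3673] [178.55 -28.24  21.32] [-0.15072033  0.50068772  0.84667785]
3 rows [-0.0318, 0.0196, 0.031] [-0.0238, 0.0676, 0.0485]
[[0.48, -0.2, 0.33], [0.48, -0.22, 0.28], [0.48, -0.24, 0.24]]
[310.67077295 263.30368005]
[313.03698388 243.057719  ]
[316.08808928 217.12492775]
[385.46179161 235.11827672]
[100.12347393 188.45621742]
```

View pics/w0.png

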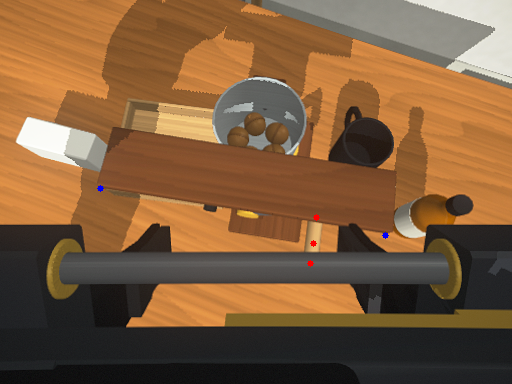

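Emit:
play_rows(steps=[[[-0.032,0.02,0.031,-0.024,0.068,0.048,0.087],[-0.032,0.02,0.031,-0.024,0.068,0.048,0.087],[-0.032,0.02,0.031,-0.024,0.068,0.048,0.087],[0,0,0,0,0,0,0.087],[0,0,0,0,0,0,0.087]]])

```text
time_s: 4.55
tool_pos: [0.4787, -0.2347, 0.2451]
tool_rot: [180.0, -39.4, 12.7]
force: [0.2, 0.1, 0.7]
grip_width: 0.0866
grasp_force: 0.0
```

```bash
python3 - <<'E'
from h import *
o=get_obs(); print(np.round(o["qpos"],1))
p,r=cur(); R1=tool(40); g=W([-.135,-.0773,.1853]); z=R1.apply([0,0,1])
print(R1.as_euler('xyz',degrees=True),g-.07*z, rows(p,r,g-.07*z,R1), rows(p,r,g-.03*z,R1))
E
```

```text
[ 19.6 -15.   21.9 123.4 -33.9  51.  -18.2]
1 rows [-0.0075, 0.0067, 0.0018] [-0.0131, 0.0101, 0.0161]
1 rows [-0.0071, 0.0072, 0.0418] [-0.0131, 0.0101, 0.0161]
[180.        -40.         11.4591559] [ 0.47554993 -0.24231866  0.23892311] [[0.48, -0.24, 0.24]] [[0.5, -0.24, 0.21]]
```

Emit:
play_rows(steps=[[[-0.0075,0.0067,0.002,-0.013,0.01,0.016,0.087],[0,0,0.03,0,0,0,0.06],[0,0,0.03,0,0,0,0.05],[0,0,0.028,0,0,0,0.04],[0,0,0,0,0,0,0.04],[0,0,0,0,0,0,0.04]]])

```text
time_s: 5.15
tool_pos: [0.5318, -0.2339, 0.1738]
tool_rot: [179.7, -40.1, 11.5]
force: [0.2, -0.1, 0.6]
grip_width: 0.055
grasp_force: 0.0
```

```bash
python3 - <<'E'
from h import *
import cv2
o=get_obs(); print(np.round(o["qpos"],1),o["force"],o["grip_width"])
p,r=cur(); g=W([-.135,-.0773,.1853]); print(r.inv().apply(g-p)," want 0,0,-.019")
f=read_camera("scene")["frame"][90:240,100:300];cv2.imwrite("pics/s2.png",cv2.resize(f,None,fx=3,fy=3)[:,:,::-1])
f=read_camera("wrist")["frame"];cv2.imwrite("pics/w2.png",f[:,:,::-1])
E
```

```text
[ 15.6  -5.5  23.  125.4 -44.8  40.9  -9.7] [ 0.16929293 -0.14413394  0.58807284] 0.05498704655463179
[-0.00159575 -0.00285095 -0.01642485]  want 0,0,-.019
```

View pics/w2.png

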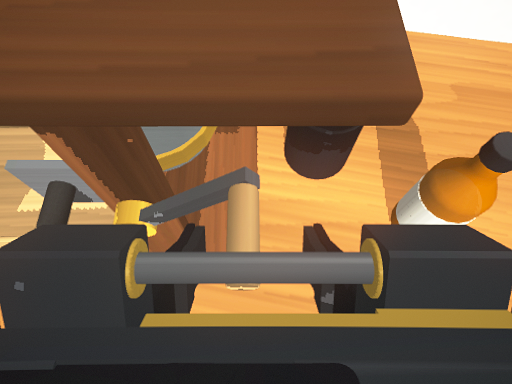

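Emit:
play_rows(force=6, steps=[[[-0.001,-0.004,0.002,0,0,0,0.03],[0,0,0,0,0,0,0.022],[0,0,0,0,0,0,0.019],[0,0,0,0,0,0,0.012],[0,0,0,0,0,0,0.01],[0,0,0,0,0,0,0.01],[0,0,0,0,0,0,0.01],[0,0,0,0,0,0,0.01]]])

```text
time_s: 6.05
tool_pos: [0.5298, -0.23, 0.1698]
tool_rot: [179.9, -40.1, 11.3]
force: [-3.5, 1.8, 2.0]
grip_width: 0.0153
grasp_force: 6.0
```

```bash
cat > arc.py <<'E'
from h import *
def state():
    p,r=cur(); h=p-.019*r.apply([0,0,1]); a=Q[2]; d=h-[Q[0],Q[1],0]
    s=np.array([np.cos(a)*d[0]+np.sin(a)*d[1],-np.sin(a)*d[0]+np.cos(a)*d[1],d[2]])
    o=get_obs(); F=np.array(o["force"]); fs=np.array([np.cos(a)*F[0]+np.sin(a)*F[1],-np.sin(a)*F[0]+np.cos(a)*F[1],F[2]])
    ph=np.arctan2(s[1],s[2]-.13); t=np.array([0,np.cos(ph),-np.sin(ph)])
    print("handle",s.round(4),"rad",np.hypot(s[1],s[2]-.13).round(4),"theta",(ph+.95).round(3),"Fstand",fs.round(1),"Ftan",(fs@t).round(1)); return s,ph,p,r
def arc(s,r,th,n,rad=.095):
    ph0=np.arctan2(s[1],s[2]-.13); a=Q[2]; P=s; out=[]
    for k in range(1,n+1):
        ph=ph0+(th-.95-ph0)*k/n; T=np.array([s[0],rad*np.sin(ph),.13+rad*np.cos(ph)])
        d=T-P; P=T; out.append(r.inv().apply([np.cos(a)*d[0]-np.sin(a)*d[1],np.sin(a)*d[0]+np.cos(a)*d[1],d[2]]).round(4).tolist())
    print(out)
E
python3 - <<'E'
from arc import *
s,ph,p,r=state(); print(np.round(get_obs()["qpos"],1)); rad=np.hypot(s[1],s[2]-.13); arc(s,r,.6,12,rad)
E
```

```text
handle [-0.1366 -0.0759  0.1843] rad 0.0934 theta 0.0 Fstand [-3.1  2.5  2. ] Ftan 3.0
[ 15.5  -5.7  22.8 126.  -45.   40.4  -9.8]
[[0.0024, -0.0028, -0.0029], [0.0023, -0.003, -0.0028], [0.0022, -0.0032, -0.0026], [0.0021, -0.0033, -0.0025], [0.002, -0.0035, -0.0024], [0.0019, -0.0036, -0.0022], [0.0017, -0.0038, -0.0021], [0.0016, -0.0039, -0.002], [0.0015, -0.004, -0.0018], [0.0014, -0.0041, -0.0016], [0.0012, -0.0042, -0.0015], [0.0011, -0.0043, -0.0013]]
```

Emit:
play_rows(force=20, steps=[[[0.0024,-0.0028,-0.0029,0,0,0,0.008],[0.0023,-0.003,-0.0028,0,0,0,0.008],[0.0022,-0.0032,-0.0026,0,0,0,0.008],[0.0021,-0.0033,-0.0025,0,0,0,0.008],[0.002,-0.0035,-0.0024,0,0,0,0.008],[0.0019,-0.0036,-0.0022,0,0,0,0.008],[0.0017,-0.0038,-0.0021,0,0,0,0.008],[0.0016,-0.0039,-0.002,0,0,0,0.008],[0.0015,-0.004,-0.0018,0,0,0,0.008],[0.0014,-0.0041,-0.0016,0,0,0,0.008],[0.0012,-0.0042,-0.0015,0,0,0,0.008],[0.0011,-0.0043,-0.0013,0,0,0,0.008]]])

```text
time_s: 7.25
tool_pos: [0.5205, -0.1858, 0.2017]
tool_rot: [180.0, -39.9, 11.3]
force: [7.8, 1.4, -11.6]
grip_width: 0.0146
grasp_force: 20.0
```

```bash
python3 - <<'E'
from arc import *
s,ph,p,r=state(); print(np.round(get_obs()["qpos"],1),get_obs()["grip_width"]); arc(s,r,1.2,12)
E
```

```text
handle [-0.1369 -0.0308  0.2162] rad 0.0916 theta 0.607 Fstand [  7.9  -0.2 -11.6] Ftan -4.1
[ 15.7 -12.9  17.1 127.8 -37.1  40.5 -21.7] 0.014622512989229319
[[0.003, -0.0033, -0.0036], [0.0008, -0.0045, -0.001], [0.0006, -0.0046, -0.0008], [0.0005, -0.0046, -0.0006], [0.0004, -0.0047, -0.0004], [0.0002, -0.0047, -0.0003], [0.0001, -0.0047, -0.0001], [-0.0001, -0.0047, 0.0001], [-0.0002, -0.0047, 0.0003], [-0.0004, -0.0047, 0.0004], [-0.0005, -0.0046, 0.0006], [-0.0007, -0.0046, 0.0008]]
```

```bash
python3 - <<'E'
from arc import *
_,r=cur(); 
ph=-.343; arc(np.array([-.137,.095*np.sin(ph),.13+.095*np.cos(ph)]),r,1.2,12)
E
```

```text
[[0.0009, -0.0045, -0.0011], [0.0008, -0.0045, -0.001], [0.0006, -0.0046, -0.0008], [0.0005, -0.0046, -0.0006], [0.0004, -0.0047, -0.0004], [0.0002, -0.0047, -0.0003], [0.0001, -0.0047, -0.0001], [-0.0001, -0.0047, 0.0001], [-0.0002, -0.0047, 0.0003], [-0.0004, -0.0047, 0.0004], [-0.0005, -0.0046, 0.0006], [-0.0007, -0.0046, 0.0008]]
```

Emit:
play_rows(steps=[[[0.0009,-0.0045,-0.0001,0,0,0,0.008],[0.0008,-0.0045,-0.0005,0,0,0,0.008],[0.0006,-0.0046,-0.0008,0,0,0,0.008],[0.0005,-0.0046,-0.0006,0,0,0,0.008],[0.0004,-0.0047,-0.0004,0,0,0,0.008],[0.0002,-0.0047,-0.0003,0,0,0,0.008],[0.0001,-0.0047,-0.0001,0,0,0,0.008],[-0.0001,-0.0047,0.0001,0,0,0,0.008],[-0.0002,-0.0047,0.0003,0,0,0,0.008],[-0.0004,-0.0047,0.0004,0,0,0,0.008],[-0.0005,-0.0046,0.0006,0,0,0,0.008],[-0.0007,-0.0046,0.0008,0,0,0,0.008]]])

```text
time_s: 8.45
tool_pos: [0.5103, -0.1338, 0.2035]
tool_rot: [179.8, -40.0, 11.2]
force: [-6.7, -7.6, -8.3]
grip_width: 0.0145
grasp_force: 20.0
```

```bash
python3 - <<'E'
from arc import *
s,ph,p,r=state(); print(np.round(get_obs()["qpos"],1),get_obs()["grip_width"]); arc(np.array([-.137,.095*np.sin(ph),.13+.095*np.cos(ph)]),r,1.65,10)
E
```

```text
handle [-0.1366  0.0223  0.2181] rad 0.0909 theta 1.198 Fstand [-8.1 -6.1 -8.3] Ftan -3.9
[ 30.6 -17.2  -2.1 131.4 -40.2  40.1 -25. ] 0.014479437617152624
[[-0.0007, -0.0041, 0.0009], [-0.0009, -0.0041, 0.001], [-0.001, -0.004, 0.0011], [-0.0011, -0.004, 0.0013], [-0.0012, -0.0039, 0.0014], [-0.0013, -0.0038, 0.0015], [-0.0014, -0.0037, 0.0017], [-0.0015, -0.0036, 0.0018], [-0.0016, -0.0035, 0.0019], [-0.0017, -0.0034, 0.002]]
```

Emit:
play_rows(steps=[[[-0.0015,-0.0041,0.0009],[-0.0015,-0.0041,0.001],[-0.001,-0.004,0.0011]]])

```text
invalid input at $.steps[0][0]: expected 7 numbers
```

Emit:
play_rows(steps=[[[-0.0015,-0.0041,0.0009,0,0,0,0.008],[-0.0015,-0.0041,0.001,0,0,0,0.008],[-0.001,-0.004,0.0011,0,0,0,0.008],[-0.0011,-0.004,0.0013,0,0,0,0.008],[-0.0012,-0.0039,0.0014,0,0,0,0.008],[-0.0013,-0.0038,0.0015,0,0,0,0.008],[-0.0014,-0.0037,0.0017,0,0,0,0.008],[-0.0015,-0.0036,0.0018,0,0,0,0.008],[-0.0016,-0.0035,0.0019,0,0,0,0.008],[-0.0017,-0.0034,0.002,0,0,0,0.008]]])

```text
time_s: 9.45
tool_pos: [0.5116, -0.0997, 0.1805]
tool_rot: [-179.5, -39.9, 11.2]
force: [-28.8, 2.4, 15.6]
grip_width: 0.0153
grasp_force: 20.0
```

```bash
python3 - <<'E'
from arc import *
s,ph,p,r=state(); print(np.round(get_obs()["qpos"],1),get_obs()["grip_width"],get_obs()["time_s"]); arc(np.array([-.137,.095*np.sin(ph),.13+.095*np.cos(ph)]),r,1.75,6)
E
```

```text
handle [-0.1286  0.0552  0.1951] rad 0.0853 theta 1.653 Fstand [-27.7   8.   15.6] Ftan -4.0
[ 34.6 -17.3  -9.8 134.1 -44.6  37.4 -24.1] 0.015284916852362175 9.45
[[-0.0006, -0.0012, 0.0008], [-0.0007, -0.0011, 0.0008], [-0.0007, -0.0011, 0.0008], [-0.0007, -0.0011, 0.0008], [-0.0007, -0.0011, 0.0008], [-0.0007, -0.0011, 0.0008]]
```

```bash
cat > kin.py <<'E'
from h import *
from scipy.optimize import least_squares
import itertools
D=[([-69.265,18.44,-4.014,83.176,1.295,78.539,-3.261],[.221,.611,.221],[-179.891,.006,160.073]),
([5.7,-17.2,20.2,106.6,-14.4,69.5,-40.2],[.4866,-.1745,.3673],[178.55,-28.24,21.32]),
([19.6,-15,21.9,123.4,-33.9,51,-18.2],[.4787,-.2347,.2451],[180,-39.4,12.7]),
([15.6,-5.5,23,125.4,-44.8,40.9,-9.7],[.5318,-.2339,.1738],[179.7,-40.1,11.5]),
([15.7,-12.9,17.1,127.8,-37.1,40.5,-21.7],[.5205,-.1858,.2017],[180,-39.9,11.3]),
([30.6,-17.2,-2.1,131.4,-40.2,40.1,-25],[.5103,-.1338,.2035],[179.8,-40,11.2]),
([34.6,-17.3,-9.8,134.1,-44.6,37.4,-24.1],[.5116,-.0997,.1805],[-179.5,-39.9,11.2])]
def fk(q,L,sg,z7):
    h,L1,a1,L2,a2,L3,a3=L; q=np.deg2rad(q); T=np.zeros(3); r=R.identity()
    for i,(ax,v) in enumerate([('z',(0,0,h)),('y',(a1,0,L1)),('z',(0,0,0)),('y',(a2-0,0,L2)),('z',(0,0,0)),('y',(a3,0,L3)),('z',(0,0,0))]):
        r=r*R.from_euler(ax,sg[i]*q[i]+(z7 if i==6 else 0)); T=T+r.apply(v)
    return T,r
LO=np.array([-163.93,-17.29,-79.2,3.27,-89.18,5.43,-154.24]); HI=np.array([163.93,119.83,71.16,140.29,269.18,117.66,154.24])
def fit():
    best=None
    for s in itertools.product([1,-1],repeat=3):
        for z in (0,np.pi/2,-np.pi/2,np.pi):
            sg=[-1,1,s[0],1,s[1],1,s[2]]
            def f(L):
                e=[]
                for q,p,e3 in D:
                    T,r=fk(q,L,sg,z); e+=list(T-p)+list(.2*(r.inv()*R.from_euler('xyz',e3,degrees=True)).as_rotvec())
                return np.array(e)
            o=least_squares(f,[.3,.3,0,.3,0,.25,0])
            if best is None or o.cost<best[0]: best=(o.cost,o.x,sg,z,abs(o.fun).max())
    return best
if __name__=="__main__": print(fit())
E
python3 kin.py
```

```text
(np.float64(0.000478287464948408), array([ 0.20902413,  0.44028184,  0.00518052,  0.49671572, -0.02414489,
        0.32685845, -0.01804851]), [-1, 1, -1, 1, -1, 1, -1], 1.5707963267948966, np.float64(0.0234813223405885))
```

```bash
python3 - <<'E'
s=open('kin.py').read()
s=s.replace("h,L1,a1,L2,a2,L3,a3=L;","h,L1,a1,L2,a2,L3,a3,b3,b5,b1=L[:10]; off=np.r_[L[10:],0] if len(L)>10 else np.zeros(7);")
s=s.replace("('z',(0,0,h))","('z',(b1,0,h))").replace("('z',(0,0,0)),('y',(a2-0","('z',(b3,0,0)),('y',(a2-0").replace("('z',(0,0,0)),('y',(a3","('z',(b5,0,0)),('y',(a3")
s=s.replace("sg[i]*q[i]+","sg[i]*q[i]+off[i]+").replace("[.3,.3,0,.3,0,.25,0])","[.3,.3,0,.3,0,.25,0,0,0,0]+[0]*6)")
open('kin.py','w').write(s)
E
python3 kin.py
```

```text
(np.float64(7.155895164002745e-05), array([ 2.50744935e-01,  4.65655453e-01, -3.53938162e-03,  5.07929785e-01,
        4.00974066e-02,  3.64820726e-01,  1.61135718e-03,  2.08642802e-02,
       -2.10206500e-02,  2.79399340e-03, -3.04902631e-02, -1.59814401e-02,
        1.50546834e-04, -1.71646960e-02, -1.50070961e-02,  4.08793828e-02]), [-1, 1, -1, 1, -1, 1, -1], 1.5707963267948966, np.float64(0.005663780182240853))
```

```bash
cat > an.py <<'E'
from kin import *
b=fit(); L,sg,z7=b[1],b[2],b[3]
q0=np.array(D[-1][0],float)
def ik(p,r,q0,k=.0):
    def f(q):
        T,rr=fk(q,L,sg,z7); return np.r_[(T-p)*50,(rr.inv()*r).as_rotvec()*10,k*(q-q0)/100]
    o=least_squares(f,np.clip(q0,LO+.1,HI-.1),bounds=(LO,HI)); T,rr=fk(o.x,L,sg,z7)
    return o.x,np.linalg.norm(T-p),np.rad2deg((rr.inv()*r).magnitude())
if __name__=="__main__":
  for th in (1.2,1.65,1.95):
    for tilt in (30,40,50):
      for roll in (-25,0,25):
       for yaw in (-20,0,20):
        r=R.from_euler('z',Q[2])*R.from_euler('x',roll,degrees=True)*R.from_euler('z',yaw,degrees=True)*R.from_euler('z',-Q[2])*tool(tilt)
        c=W([-.137,.095*np.sin(th-.95),.13+.095*np.cos(th-.95)])+.019*r.apply([0,0,1])
        best=max((ik(c,r,q0+np.r_[d,0,-d,0,0,0,0]) for d in (-40,-20,0)),key=lambda s:(s[1]<.002)*min((s[0]-LO).min(),(HI-s[0]).min())-1000*s[1])
        m=np.minimum(best[0]-LO,HI-best[0]); print(th,tilt,roll,yaw,best[0].round(0).astype(int).tolist(),"err",round(best[1]*1000,1),"margin",m.min().round(1))
E
python3 an.py
```

```text
1.2 30 -25 -20 [-6, -17, 2, 133, 46, 38, -124] err 9.1 margin 0.0
1.2 30 -25 0 [5, -17, 1, 130, 19, 36, -76] err 13.8 margin 0.0
1.2 30 -25 20 [15, -17, 0, 127, -4, 40, -34] err 4.0 margin 0.0
1.2 30 0 -20 [17, -17, 0, 127, -8, 41, -76] err 1.8 margin 0.0
1.2 30 0 0 [33, -15, -7, 125, -27, 48, -38] err 0.0 margin 2.7
1.2 30 0 20 [44, -8, -13, 120, -34, 58, -12] err 0.0 margin 9.0
1.2 30 25 -20 [28, -7, 3, 119, -33, 59, -59] err 0.0 margin 10.6
1.2 30 25 0 [41, -1, -5, 116, -42, 67, -31] err 0.0 margin 16.2
1.2 30 25 20 [6, 8, 35, 111, -49, 78, -7] err 0.0 margin 24.8
1.2 40 -25 -20 [-9, -17, 3, 139, 69, 33, -148] err 20.2 margin 0.0
1.2 40 -25 0 [13, -17, 0, 132, 0, 26, -55] err 32.6 margin 0.0
1.2 40 -25 20 [25, -17, -1, 130, -28, 38, -8] err 9.8 margin 0.0
1.2 40 0 -20 [20, -17, -1, 130, -17, 34, -66] err 18.2 margin 0.0
1.2 40 0 0 [31, -17, -2, 131, -41, 42, -24] err 1.0 margin 0.0
1.2 40 0 20 [35, -9, 1, 124, -45, 56, 0] err 0.0 margin 8.7
1.2 40 25 -20 [22, -13, 9, 126, -39, 49, -54] err 0.0 margin 4.6
1.2 40 25 0 [41, -4, -1, 123, -53, 62, -22] err 0.0 margin 13.1
1.2 40 25 20 
[... 3445 characters left out ...]
 -7, 5, 131, -55, 55, -21] err 0.0 margin 9.6
1.95 40 25 20 [-14, 7, 54, 124, -62, 72, 4] err 0.0 margin 16.0
1.95 50 -25 -20 [-29, -17, 14, 140, 72, 39, -154] err 24.4 margin 0.0
1.95 50 -25 0 [21, -17, -4, 140, -49, 19, -5] err 39.2 margin 0.0
1.95 50 -25 20 [28, -17, -3, 140, -58, 33, 22] err 13.1 margin 0.0
1.95 50 0 -20 [13, -17, -1, 140, -24, 15, -65] err 40.5 margin 0.0
1.95 50 0 0 [34, -17, -5, 140, -64, 37, -3] err 9.1 margin 0.0
1.95 50 0 20 [37, -9, -2, 135, -63, 52, 17] err 0.0 margin 5.0
1.95 50 25 -20 [30, -17, -3, 139, -58, 37, -40] err 6.2 margin 0.0
1.95 50 25 0 [20, -9, 17, 137, -67, 51, -9] err 0.0 margin 3.3
1.95 50 25 20 [-8, 10, 53, 129, -73, 75, 15] err 0.0 margin 11.5
```

```bash
cat >> h.py <<'E'
def rt(roll,tilt,yaw=0):
    return R.from_euler('z',Q[2])*R.from_euler('x',roll,degrees=True)*R.from_euler('z',yaw,degrees=True)*R.from_euler('z',-Q[2])*tool(tilt)
def hp(th,x=-.137): return W([x,.095*np.sin(th-.95),.13+.095*np.cos(th-.95)])
E
python3 - <<'E'
from h import *
import cv2
p,r=cur(); r1=rt(25,40); t=hp(1.57)+.019*r1.apply([0,0,1])
print(p,t); print(rows(p,r,t,r1,5))
print("handle in tool now",r.inv().apply(hp(1.57)-p))
f=read_camera("scene")["frame"][90:300,100:360];cv2.imwrite("pics/s3.png",cv2.resize(f,None,fx=3,fy=2.85)[:,:,::-1])
E
```

```text
[ 0.51157011 -0.09974962  0.18047334] [ 0.50211214 -0.09546478  0.19412728]
5 rows [0.0003, -0.0017, -0.003] [0.0656, 0.0005, 0.0554]
[[0.51, -0.1, 0.18], [0.51, -0.1, 0.19], [0.51, -0.1, 0.19], [0.5, -0.1, 0.19], [0.5, -0.1, 0.19]]
handle in tool now [ 0.00138285 -0.00014644 -0.03382862]
```

View pics/s3.png

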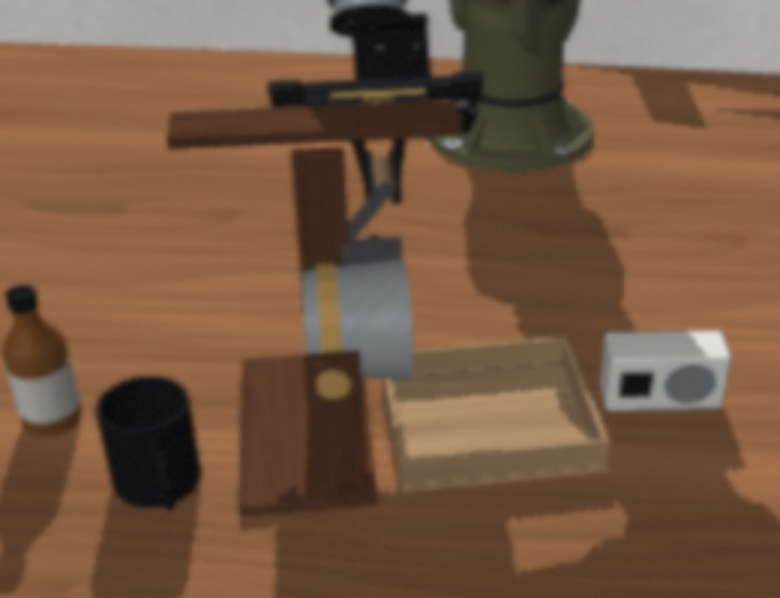

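Emit:
play_rows(steps=[[[0,0,0,0,0,0,0.04],[0,0,0,0,0,0,0.04],[0,-0.0017,-0.003,0.0656,0.0005,0.0554,0.04],[0,-0.0017,-0.003,0.0656,0.0005,0.0554,0.04],[0,-0.0017,-0.003,0.0656,0.0005,0.0554,0.04],[0,-0.0017,-0.003,0.0656,0.0005,0.0554,0.04],[0,-0.0017,-0.003,0.0656,0.0005,0.0554,0.04],[0,0,0,0,0,0,0.04],[0,0,0,0,0,0,0.04]]])

```text
time_s: 10.4
tool_pos: [0.5023, -0.097, 0.1933]
tool_rot: [-149.1, -35.9, -8.0]
force: [-1.1, 0.1, 0.7]
grip_width: 0.04
grasp_force: 0.0
```

```bash
python3 - <<'E'
from h import *
p,r=cur(); r1=rt(25,40); t=hp(1.57)+.019*r1.apply([0,0,1]); o=get_obs(); print(np.round(o["qpos"],1),np.round(o["force"],1),o["grip_width"])
print(p,t); print(rows(p,r,t,r1,1)); print("handle in tool now",r.inv().apply(hp(1.57)-p))
E
```

```text
[ 36.8  -6.1   0.8 127.2 -54.2  58.9 -20.6] [-1.1  0.1  0.7] 0.040023954695093025
[ 0.50234611 -0.0970267   0.19325227] [ 0.50211214 -0.09546478  0.19412728]
1 rows [0.0001, -0.0018, -0.0001] [0.0061, -0.0032, 0.0032]
[[0.5, -0.1, 0.19]]
handle in tool now [ 0.00020929 -0.00168237 -0.01905488]
```

Emit:
play_rows(force=20, steps=[[[0,-0.0018,0,0.006,-0.003,0.003,0.025],[0,0,0,0,0,0,0.018],[0,0,0,0,0,0,0.01],[0,0,0,0,0,0,0.01],[0,0,0,0,0,0,0.008],[0,0,0,0,0,0,0.008]]])

```text
time_s: 11.0
tool_pos: [0.5009, -0.0949, 0.1928]
tool_rot: [-148.5, -35.5, -8.1]
force: [0.9, 0.3, 0.1]
grip_width: 0.0153
grasp_force: 20.0
```

```bash
python3 - <<'E'
from arc import *
s,ph,p,r=state(); print(get_obs()["grip_width"]); arc(np.array([-.137,.095*np.sin(ph),.13+.095*np.cos(ph)]),r,1.72,5)
arc(np.array([-.137,.095*np.sin(.77),.13+.095*np.cos(.77)]),r,2.06,22)
E
```

```text
handle [-0.138  0.056  0.206] rad 0.0944 theta 1.585 Fstand [1.  0.2 0.1] Ftan 0.0
0.015310823865514415
[[-0.0015, -0.0012, 0.0017], [-0.0015, -0.0011, 0.0018], [-0.0015, -0.0011, 0.0018], [-0.0015, -0.001, 0.0018], [-0.0015, -0.0009, 0.0018]]
[[-0.0009, -0.0005, 0.0011], [-0.0009, -0.0005, 0.0011], [-0.0009, -0.0005, 0.0011], [-0.0009, -0.0004, 0.0011], [-0.0009, -0.0004, 0.0011], [-0.0009, -0.0004, 0.0011], [-0.0009, -0.0004, 0.0011], [-0.0009, -0.0004, 0.0011], [-0.0009, -0.0003, 0.0011], [-0.0009, -0.0003, 0.0011], [-0.0009, -0.0003, 0.0011], [-0.0009, -0.0003, 0.0011], [-0.0009, -0.0002, 0.0011], [-0.0009, -0.0002, 0.0011], [-0.0009, -0.0002, 0.0011], [-0.0009, -0.0002, 0.0011], [-0.0009, -0.0002, 0.0011], [-0.0009, -0.0001, 0.0011], [-0.0009, -0.0001, 0.0011], [-0.0009, -0.0001, 0.0011], [-0.0009, -0.0001, 0.0011], [-0.0009, -0.0, 0.0011]]
```

Emit:
play_rows(steps=[[[-0.0015,-0.0012,0.0017,0,0,0,0.008],[-0.0015,-0.0011,0.0018,0,0,0,0.008],[-0.0015,-0.0011,0.0018,0,0,0,0.008],[-0.0015,-0.001,0.0018,0,0,0,0.008],[-0.0015,-0.0009,0.0018,0,0,0,0.008]]])

```text
time_s: 11.5
tool_pos: [0.499, -0.0854, 0.1845]
tool_rot: [-148.5, -35.5, -8.1]
force: [-0.9, -2.3, 2.7]
grip_width: 0.0154
grasp_force: 20.0
```

```bash
python3 -c "
from arc import *
s=state()"
```

```text
handle [-0.138   0.0656  0.1977] rad 0.0943 theta 1.72 Fstand [-1.3 -2.1  2.7] Ftan -3.4
```

Emit:
play_rows(steps=[[[-0.0009,-0.0005,0.0011,0,0,0,0.008],[-0.0009,-0.0005,0.0011,0,0,0,0.008],[-0.0009,-0.0005,0.0011,0,0,0,0.008]]])

```text
time_s: 11.8
tool_pos: [0.4984, -0.0823, 0.1812]
tool_rot: [-148.5, -35.5, -8.1]
force: [0.7, -2.1, 2.0]
grip_width: 0.0155
grasp_force: 20.0
```

Emit:
play_rows(steps=[[[-0.0009,-0.0005,0.0011,0,0,0,0.008],[-0.0009,-0.0005,0.0011,0,0,0,0.008],[-0.0009,-0.0004,0.0011,0,0,0,0.008]]])

```text
time_s: 12.1
tool_pos: [0.4978, -0.0794, 0.1779]
tool_rot: [-148.5, -35.5, -8.1]
force: [0.6, -3.5, 1.2]
grip_width: 0.0154
grasp_force: 20.0
```

Emit:
play_rows(steps=[[[-0.0009,-0.0004,0.0011,0,0,0,0.008],[-0.0009,-0.0004,0.0011,0,0,0,0.008],[-0.0009,-0.0004,0.0011,0,0,0,0.008]]])

```text
time_s: 12.4
tool_pos: [0.4972, -0.0767, 0.1745]
tool_rot: [-148.6, -35.5, -8.1]
force: [1.5, -4.3, 0.8]
grip_width: 0.0152
grasp_force: 20.0
```

```bash
python3 -c "
from arc import *
s=state()"
```

```text
handle [-0.138   0.0745  0.1877] rad 0.0942 theta 1.862 Fstand [ 0.6 -4.5  0.8] Ftan -3.4
```

Emit:
play_rows(steps=[[[-0.0009,-0.0003,0.0011,0,0,0,0.008],[-0.0009,-0.0003,0.0011,0,0,0,0.008],[-0.0009,-0.0003,0.0011,0,0,0,0.008]]])

```text
time_s: 12.7
tool_pos: [0.4969, -0.0744, 0.1713]
tool_rot: [-148.6, -35.5, -8.2]
force: [-2.6, -6.7, 5.0]
grip_width: 0.0153
grasp_force: 20.0
```

```bash
python3 -c "
from arc import *
s=state()"
```

```text
handle [-0.1379  0.0769  0.1845] rad 0.0942 theta 1.904 Fstand [-3.9 -6.1  5. ] Ftan -7.6
```

Emit:
play_rows(steps=[[[-0.0005,-0.0001,0.0006,0,0,0,0.008],[0,0,0,0,0,0,0.008],[0,0,0,0,0,0,0.008],[0,0,0,0,0,0,0.008],[0,0,0,0,0,0,0.008],[0,0,0,0,0,0,0.008],[0,0,0,0,0,0,0.008]]])

```text
time_s: 13.4
tool_pos: [0.4969, -0.0743, 0.1712]
tool_rot: [-148.5, -35.5, -8.2]
force: [-2.3, -6.2, 5.4]
grip_width: 0.0153
grasp_force: 20.0
```

```bash
python3 -c "
from arc import *
import cv2
s,ph,p,r=state(); print(np.round(get_obs()['qpos'],1))
f=read_camera('scene')['frame'][90:300,100:360];cv2.imwrite('pics/s4.png',cv2.resize(f,None,fx=3,fy=2.85)[:,:,::-1])
"
```

```text
handle [-0.1379  0.0769  0.1844] rad 0.0942 theta 1.906 Fstand [-3.5 -5.6  5.4] Ftan -7.7
[ 35.7  -6.3  -0.2 130.3 -56.2  56.3 -19.2]
```

View pics/s4.png

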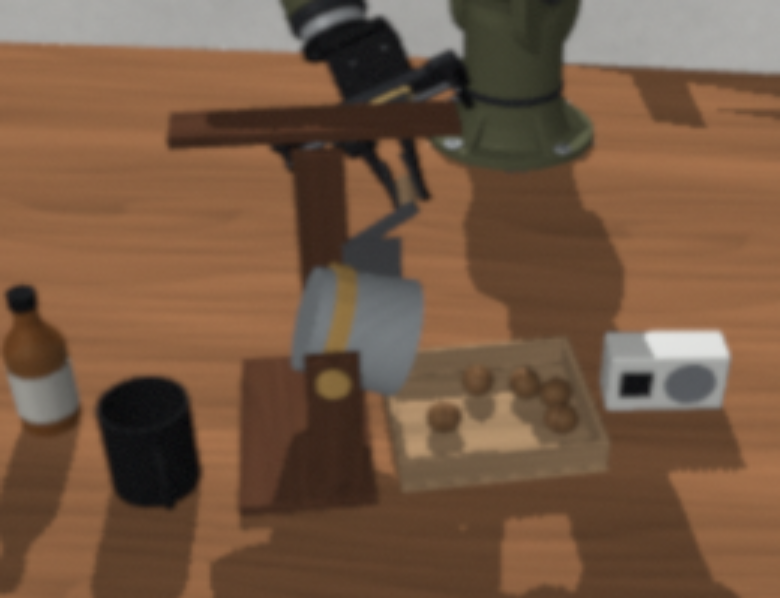

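Emit:
play_rows(steps=[[[-0.0006,-0.0002,0.0007,0,0,0,0.008],[-0.0006,-0.0002,0.0007,0,0,0,0.008],[0,0,0,0,0,0,0.008],[0,0,0,0,0,0,0.008],[0,0,0,0,0,0,0.008],[0,0,0,0,0,0,0.008],[0,0,0,0,0,0,0.008]]])

```text
time_s: 14.15
tool_pos: [0.4969, -0.0741, 0.1708]
tool_rot: [-148.5, -35.6, -8.2]
force: [-7.1, -8.8, 9.9]
grip_width: 0.0154
grasp_force: 20.0
```

```bash
python3 -c "
from arc import *
s,ph,p,r=state(); e=lambda a,b,n:arc(np.array([s[0],.095*np.sin(a-.95),.13+.095*np.cos(a-.95)]),r,b,n)
e(1.915,1.2,12);e(1.2,.6,12)
from an import *
q0=np.array(get_obs()['qpos'])
for roll in (25,15,0):
  for th in (1.5,1.2,.95,.6,.2,0):
    rr=rt(roll,40); c=hp(th)+.019*rr.apply([0,0,1]); k=ik(c,rr,q0,.3); print(roll,th,k[0].round(0),round(k[1]*1000,1),np.minimum(k[0]-LO,HI-k[0]).min().round(1))
"
```

```text
handle [-0.1379  0.0772  0.184 ] rad 0.0942 theta 1.911 Fstand [-8.7 -7.2  9.9] Ftan -12.2
[[0.0036, 0.0011, -0.0042], [0.0035, 0.0014, -0.0042], [0.0035, 0.0018, -0.0041], [0.0034, 0.0021, -0.004], [0.0033, 0.0024, -0.0039], [0.0032, 0.0027, -0.0038], [0.0031, 0.003, -0.0037], [0.003, 0.0033, -0.0035], [0.0029, 0.0035, -0.0034], [0.0027, 0.0038, -0.0032], [0.0026, 0.004, -0.003], [0.0024, 0.0043, -0.0028]]
[[0.0019, 0.0037, -0.0022], [0.0018, 0.0039, -0.0021], [0.0016, 0.004, -0.0019], [0.0015, 0.0041, -0.0018], [0.0014, 0.0042, -0.0016], [0.0012, 0.0044, -0.0015], [0.0011, 0.0044, -0.0013], [0.0009, 0.0045, -0.0011], [0.0008, 0.0046, -0.0009], [0.0007, 0.0046, -0.0008], [0.0005, 0.0047, -0.0006], [0.0003, 0.0047, -0.0004]]
25 1.5 [ 37.  -6.   1. 126. -53.  60. -22.] 0.0 11.2
25 1.2 [ 38.  -4.   2. 123. -52.  62. -22.] 0.0 13.1
25 0.95 [ 39.  -2.   3. 121. -52.  64. -21.] 0.0 15.3
25 0.6 [ 40.   2.   4. 117. -52.  65. -19.] 0.0 19.1
25 0.2 [ 41.   7.   5. 115. -52.  65. -16.] 0.0 23.8
25 0 [ 42.   9.   5. 114. -53.  65. -14.] 0.0 26.1
15 1.5 [ 36. -12.  -3. 129. -50.  52. -23.] 0.0 5.4
15 1.2 [ 37. -10.  -1. 126. -49.  54. -22.] 0.0 7.4
15 0.95 [ 38.  -8.   0. 124. -48.  56. -21.] 0.0 9.7
15 0.6 [ 39.  -4.   2. 121. -49.  57. -18.] 0.0 13.5
15 0.2 [ 40.   1.   4. 119. -50.  57. -14.] 0.0 18.2
15 0 [ 40.   3.   4. 118. -51.  56. -12.] 0.0 20.6
0 1.5 [ 29. -17.  -2. 132. -41.  41. -25.] 5.6 0.0
0 1.2 [ 32. -17.  -3. 131. -41.  42. -24.] 1.0 0.0
0 0.95 [ 38. -16.  -6. 129. -43.  43. -20.] 0.0 1.8
0 0.6 [ 38. -12.  -3. 127. -44.  44. -17.] 0.0 5.6
0 0.2 [ 38.  -7.   0. 125. -46.  43. -11.] 0.0 10.4
0 0 [ 38.  -4.   1. 125. -47.  42.  -9.] 0.0 12.8
```

Emit:
play_rows(steps=[[[0.0036,0.0011,-0.0042,0,0,0,0.008],[0.0035,0.0014,-0.0042,0,0,0,0.008],[0.0035,0.0018,-0.0041,0,0,0,0.008],[0.0034,0.0021,-0.004,0,0,0,0.008],[0.0033,0.0024,-0.0039,0,0,0,0.008],[0.0032,0.0027,-0.0038,0,0,0,0.008],[0.0031,0.003,-0.0037,0,0,0,0.008],[0.003,0.0033,-0.0035,0,0,0,0.008],[0.0029,0.0035,-0.0034,0,0,0,0.008],[0.0027,0.0038,-0.0032,0,0,0,0.008],[0.0026,0.004,-0.003,0,0,0,0.008],[0.0024,0.0043,-0.0028,0,0,0,0.008]]])

```text
time_s: 15.35
tool_pos: [0.5065, -0.122, 0.2072]
tool_rot: [-148.2, -35.3, -7.9]
force: [-6.0, 4.9, 6.2]
grip_width: 0.0155
grasp_force: 20.0
```

```bash
python3 -c "
from arc import *
s,ph,p,r=state(); e=lambda a,b,n:arc(np.array([s[0],.095*np.sin(a-.95),.13+.095*np.cos(a-.95)]),r,b,n)
e(ph+.95,.6,12)"
```

```text
handle [-0.1379  0.0281  0.2204] rad 0.0946 theta 1.251 Fstand [-4.9  6.   6.2] Ftan 3.9
[[0.0022, 0.0039, -0.0026], [0.002, 0.0041, -0.0025], [0.0019, 0.0042, -0.0023], [0.0017, 0.0044, -0.0021], [0.0016, 0.0045, -0.0019], [0.0014, 0.0046, -0.0017], [0.0012, 0.0048, -0.0015], [0.0011, 0.0049, -0.0013], [0.0009, 0.0049, -0.0011], [0.0007, 0.005, -0.0009], [0.0006, 0.0051, -0.0007], [0.0004, 0.0051, -0.0005]]
```

Emit:
play_rows(steps=[[[0.0022,0.0039,-0.0026,0,0,0,0.008],[0.002,0.0041,-0.0025,0,0,0,0.008],[0.0019,0.0042,-0.0023,0,0,0,0.008],[0.0017,0.0044,-0.0021,0,0,0,0.008],[0.0016,0.0045,-0.0019,0,0,0,0.008],[0.0014,0.0046,-0.0017,0,0,0,0.008],[0.0012,0.0048,-0.0015,0,0,0,0.008],[0.0011,0.0049,-0.0013,0,0,0,0.008],[0.0009,0.0049,-0.0011,0,0,0,0.008],[0.0007,0.005,-0.0009,0,0,0,0.008],[0.0006,0.0051,-0.0007,0,0,0,0.008],[0.0004,0.0051,-0.0005,0,0,0,0.008]]])

```text
time_s: 16.55
tool_pos: [0.5196, -0.1855, 0.2053]
tool_rot: [-148.5, -35.5, -8.1]
force: [-1.5, 2.8, 1.0]
grip_width: 0.0153
grasp_force: 20.0
```

```bash
python3 -c "
from arc import *
s,ph,p,r=state(); e=lambda a,b,n:arc(np.array([s[0],.095*np.sin(a-.95),.13+.095*np.cos(a-.95)]),r,b,n)
e(ph+.95,.08,12)"
```

```text
handle [-0.1377 -0.0366  0.2185] rad 0.0957 theta 0.558 Fstand [-0.9  3.1  1. ] Ftan 3.2
[[0.0001, 0.0038, -0.0001], [-0.0, 0.0038, 0.0], [-0.0001, 0.0038, 0.0002], [-0.0002, 0.0038, 0.0003], [-0.0003, 0.0038, 0.0004], [-0.0004, 0.0037, 0.0005], [-0.0005, 0.0037, 0.0006], [-0.0006, 0.0037, 0.0007], [-0.0007, 0.0036, 0.0008], [-0.0008, 0.0036, 0.0009], [-0.0009, 0.0035, 0.0011], [-0.001, 0.0035, 0.0012]]
```

Emit:
play_rows(steps=[[[0.0001,0.0038,-0.0001,0,0,0,0.008],[0,0.0038,0,0,0,0,0.008],[-0.0001,0.0038,0.0002,0,0,0,0.008],[-0.0002,0.0038,0.0003,0,0,0,0.008],[-0.0003,0.0038,0.0004,0,0,0,0.008],[-0.0004,0.0037,0.0005,0,0,0,0.008],[-0.0005,0.0037,0.0006,0,0,0,0.008],[-0.0006,0.0037,0.0007,0,0,0,0.008],[-0.0007,0.0036,0.0008,0,0,0,0.008],[-0.0008,0.0036,0.0009,0,0,0,0.008],[-0.0009,0.0035,0.0011,0,0,0,0.008],[-0.001,0.0035,0.0012,0,0,0,0.008]]])

```text
time_s: 17.75
tool_pos: [0.527, -0.2215, 0.179]
tool_rot: [-148.5, -35.5, -8.1]
force: [-1.2, 1.7, 2.9]
grip_width: 0.0148
grasp_force: 20.0
```

```bash
python3 -c "
from arc import *
s,ph,p,r=state(); e=lambda a,b,n:arc(np.array([s[0],.095*np.sin(a-.95),.13+.095*np.cos(a-.95)]),r,b,n)
e(ph+.95,-.0,4)"
```

```text
handle [-0.1376 -0.0733  0.1922] rad 0.0962 theta 0.082 Fstand [-0.9  1.9  2.9] Ftan 3.5
[[-0.0005, 0.0018, 0.0006], [-0.0006, 0.0018, 0.0007], [-0.0006, 0.0017, 0.0007], [-0.0006, 0.0017, 0.0007]]
```

Emit:
play_rows(steps=[[[-0.0005,0.0018,0.0006,0,0,0,0.008],[-0.0006,0.0018,0.0007,0,0,0,0.008],[-0.0006,0.0017,0.0007,0,0,0,0.008],[-0.0006,0.0017,0.0007,0,0,0,0.008],[0,0,0,0,0,0,0.008]]])

```text
time_s: 18.25
tool_pos: [0.5279, -0.2263, 0.1728]
tool_rot: [-148.6, -35.5, -8.2]
force: [-0.2, 0.5, 1.8]
grip_width: 0.0152
grasp_force: 20.0
```

```bash
python3 -c "
from arc import *
s,ph,p,r=state()"
```

```text
handle [-0.1377 -0.0782  0.186 ] rad 0.0961 theta 0.0 Fstand [-0.1  0.5  1.8] Ftan 1.7
```

Emit:
play_rows(steps=[[[-0.0006,0.0016,0.0008,0,0,0,0.008],[-0.0006,0.0016,0.0008,0,0,0,0.008],[0,0,0,0,0,0,0.008]]])

```text
time_s: 18.55
tool_pos: [0.5282, -0.2269, 0.1718]
tool_rot: [-148.3, -35.6, -8.1]
force: [-7.0, 3.6, 12.6]
grip_width: 0.0152
grasp_force: 20.0
```

```bash
python3 -c "
from arc import *
s,ph,p,r=state()"
```

```text
handle [-0.1375 -0.0789  0.185 ] rad 0.0961 theta -0.012 Fstand [-6.2  4.9 12.6] Ftan 13.1
```

Emit:
play_rows(steps=[[[0.0003,-0.001,-0.0004,0,0,0,0.05],[0,0,0,0,0,0,0.05],[0,0,0,0,0,0,0.05],[0,0,-0.02,0,0,0,0.05],[0,0,-0.03,0,0,0,0.05],[0,0,-0.03,0,0,0,0.05],[0,0,-0.03,0,0,0,0.05],[0,0,-0.01,0,0,0,0.05],[0,0,0,0,0,0,0.05],[0,0,0,0,0,0,0.05]]])

```text
time_s: 19.55
tool_pos: [0.4608, -0.2797, 0.2528]
tool_rot: [-148.4, -35.4, -8.1]
force: [0.9, 1.0, -0.4]
grip_width: 0.0498
grasp_force: 0.0
```

```bash
python3 - <<'E'
from h import *
import cv2
o=get_obs(); print(np.round(o["qpos"],1),np.round(o["force"],1),np.abs(o["joint_velocities"]).max())
a=read_camera("scene")["frame"][90:300,90:360]; b=read_camera("top")["frame"][120:300,160:440]
a=cv2.resize(a,(400,311)); b=cv2.resize(b,(400,311)); cv2.imwrite("pics/end.png",np.hstack([a,b])[:,:,::-1])
for c in ("top","scene"):
  for n in ("lotion","mug","clock","tray"):
    d=silhouettes(c,n)
    if d: print(c,n,np.round(d[0]["extent"]).tolist())
E
```

```text
[ 46.9   4.9  11.  109.  -47.8  78.4 -14.4] [ 0.9  1.  -0.4] 0.6102775785054542
top lotion [386.0, 188.0, 425.0, 205.0]
top mug [344.0, 148.0, 380.0, 189.0]
top clock [178.0, 214.0, 224.0, 233.0]
top tray [223.0, 171.0, 296.0, 240.0]
scene lotion [102.0, 193.0, 129.0, 244.0]
scene mug [134.0, 224.0, 168.0, 270.0]
scene clock [176.0, 153.0, 234.0, 220.0]
scene tray [226.0, 209.0, 300.0, 264.0]
```

View pics/end.png

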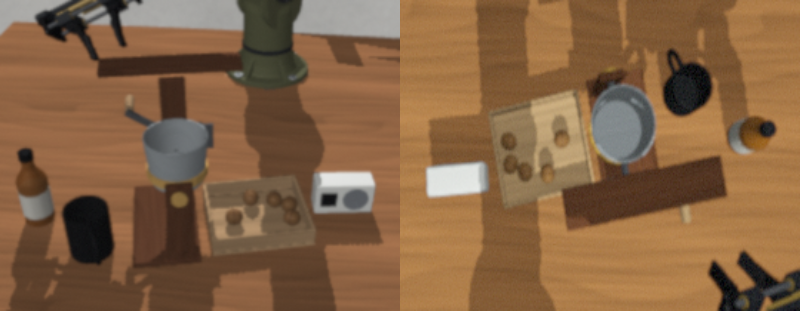

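The final picture shows the pot upright and empty at about (175,150). All five walnuts are in the tray around (260,210), the bottle, mug and clock haven't moved, and the gripper is clear of everything.

```bash
python3 -c "
from cell import *
print(sign_off())"
```

```text
the job is handed in; nothing more can be done
None
```

The job is handed in (no verdict was shown): all five walnuts are in the tray, I pressed the lever on the bumper at about 1.91 rad with roughly 20 N (estimated from the wrist force), and the pot is back upright and released; nothing else on the desk appears to have moved.

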